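# Roll the brass sleeve roller up to its stop and close the keeper

## Robot

A 7-joint arm with a two-finger parallel gripper is mounted at the origin on the work surface. World frame = base frame: x ahead of the robot, y to its left, z up, the work surface at z = 0. Lengths are in m, angles in rad, forces in N, time in s.
With the tool pointing down it reaches from about 0.425 to 0.825 m from the base axis. Payload 3.6 kg.
Tool frame: the origin (TCP) lies at the very end of the fingers, on their centre line; the grasp point (between the pads) lies behind it (arm.grasp_offset is the z of the grasp point in the tool frame, in m); z points along the fingers, y is the line along which they close (so a half turn about z gives the same grasp; the last joint's range is limited). The gripper opens to 85 mm and grips with 20 to 120 N. Pads are 22 mm wide; open, the fingers measure 114 mm over their backs; the gripper's body (76 mm by 85 mm) begins 54 mm behind the grasp point. The pads swing forward as they close: fully open they stand 13 mm farther back than shut.
Start: joints at [1.276, 0.615, -0.013, 1.423, 0.008, 1.103, -0.04], TCP at [0.172, -0.627, 0.194] pointing down, gripper open.
Joint ranges: [-3.12, 3.12], [-0.3, 2.06], [-1.34, 1.32], [0.26, 2.42], [-1.36, 4.5], [0.01, 1.98], [-2.84, 2.84]. Speed limits (rad/s): [2.79, 2.79, 3.14, 3.14, 3.14, 3.14, 3.14].

## Interface

Orientations are given as a rotation vector (axis times angle).
In Python, from plant import arm gives the robot as it stands. Calls block until the motion is done:
- arm.move_ptp(position, orientation): joint-space move of the TCP to a pose.
- arm.line_to(position, orientation=None, rate=0.15, guard=None): straight line of the TCP; orientation=None keeps the orientation; rate is the mean speed in m/s. With guard (N) it stops when the force on the tool has changed by that much, and returns True; else False.
- arm.move_joints(angles): joint-space move.
- arm.release() and arm.gripper_close(grip_force=None): open the fingers fully, or close them until they stop; grip_force is the grip in N (None keeps the last).
- arm.dwell(seconds).
- arm.inverse_kinematics(position, orientation): joint angles nearest the present ones, or None.
- arm.state(): the state.
- arm.camera(name): name is "side" or "top"; returns the picture (384x512x3 uint8, blue, green, red); there is no depth.
- arm.calibration(name): a dict with "fx", "fy", "cx", "cy" (pixels), "pose" (4x4, takes a point from camera to world coordinates). Camera axes: x right, y down, z forward; pixel columns grow to the right and rows downward; lengths in m; the calibration is good to about 2 mm. A picture is of the moment at which its call begins. calibration takes no time and is no camera call.
A pose or a line that the arm cannot do raises arm.MotionError and nothing moves.
- arm.close_job(): hands the job in; it is judged then, once.
The state is a dict: "time": time; "joint_positions": joint angles; "dq": joint speeds; "joint_efforts": joint torques, N m; "position": TCP position; "orientation": TCP orientation; "wrist_force": force on the tool from outside, world axes, zero at the start; "moment": the same for the moment, N m; "gripper_width": finger opening in m; "gripper_force": force on a finger pad.
Only numpy, scipy, OpenCV 4.12 (cv2) and the standard library are available. Lean on these libraries where they do the work, as an engineer would, in place of code of your own. Each camera call takes 0.05 s, during which the arm holds its last target. There are 200 camera calls.

## Task

On the wooden ramp jig, push the lying brass roller slowly up the ramp with the fingertips until it drops into the rest against the steel stop at the top, keeping behind it so that it never runs free or rolls back, and without lifting it. Then push the steel keeper bar round until it lies fully across the ramp behind the roller. Leave the other things on the bench where they are.

Things in the scene. Friction and masses are not known exactly. Their poses are not given: they have to be found in the camera images.
- jig: wooden ramp jig, fixed to the bench. Origin on the bench under the ramp's middle; +x up the ramp, +z up, +y left looking uphill. Base plate 10 mm thick, x -160 to 160, y -109 to 83 mm. Running surface 116 mm wide, x -140 to 125 (rear end open, no wall); side rails on both edges, 10 mm thick, stand 12 mm above it. At x = 125 an upright dark steel stop block, top 85 mm high.
- foot (a point): lowest line of the running surface at mid-width: jig x = -85, 20 mm above the bench. Here two 7 degree slopes form a shallow V: behind it (towards -x) the surface climbs to 27 mm at x = -140, before it the ramp climbs to the crest.
- crest (a point): top line of the ramp at mid-width: jig x = 65, 38 mm above the bench. Beyond it the surface falls at 7 degrees to the stop's face at x = 125, which makes the rest.
- roller: brass roller, plain cylinder, 60 mm diameter, 110 mm long, black ends, 0.3 to 0.65 kg, smooth (friction about 0.35), loose, rolls easily. Origin at its centre; its y axis is the cylinder's axis, lying across the ramp; x, z turn as it rolls. Starts in the V at the foot (centre at jig x = -85, height 50 mm). When home its centre is at jig x = 95, height 65 mm, and it stays there by itself.
- home (a point): centre of the roller when it is home against the stop (fixed in the jig)
- keeper (a joint): keeper bar's angle, rad: flat steel bar that swings level, above the rails, about an upright post; clockwise from above is positive. At 2.0 (end stop) it points along jig +y, across the ramp behind the home roller; at 0 (other end stop) 2.0 rad anticlockwise from that, downhill and outwards. Starts at 0 to 0.4, clear of the roller's path. Needs about 1 N at its end; stays where left.
- keeper_pivot (a point): keeper's pivot axis at the bar's underside: jig x = 52, y = -87 mm, 52 mm above the bench, on a 20 mm post beside the right-hand rail (looking uphill)
- keeper_end (a point): free end of the keeper bar: 95 mm from the pivot axis, at mid-height of the bar (66 mm above the bench). The bar is 8 mm thick and 28 mm tall, its underside 52 mm above the bench.
- mouthpiece: bystander: brass mouthpiece standing on its rim, 29 mm wide, 75 mm tall, origin under its foot
- oil: bystander: small white oil bottle, 32 mm diameter, 85 mm tall, origin under its foot
- sleeve: bystander: short brass tube standing upright, 44 mm diameter, 50 mm tall, origin under its foot
- screwdriver: bystander: screwdriver with yellow handle, lying
- hammer: bystander: hammer with wooden handle, lying
- jar: bystander: white cup, 66 mm diameter, 70 mm tall, origin under its foot
- matches: bystander: small red box 55 x 38 x 17 mm, lying
Things that resemble listed ones, but are neither listed nor needed, are in the scene too. What is shaped like the roller but green or pink is not meant.

How it is judged:
By the outcome, as a careful person would: the job done as asked, in the order asked, and still so for the second after the job is handed in, with the robot touching nothing.
It also fails if it takes over 64 s, if anything falls off the work surface, if the arm or the gripper's body presses on something with over 40 N, if the wrist force passes 120 N, or if a joint passes its speed limit or range.

## Working session

There is one attempt and no reset: what is moved stays moved. The work goes in short steps, each a Python script; the robot and the scene stay as the last script left them, time stands still between calls to the robot, and variables do not carry over. Pictures are saved under pics/ and viewed, at most 10 in all, crops included, and the job is handed in when it is done.

```bash
ls; mkdir -p pics
python3 - <<'E'
from plant import arm
import cv2,numpy as np
for n in("top","side"):
    cv2.imwrite(f"pics/{n}0.png",arm.camera(n)); c=arm.calibration(n)
    print(n,c["fx"],c["fy"],c["cx"],c["cy"],np.round(c["pose"],3).tolist())
print(arm.grasp_offset,arm.state())
E
```

```text
pics
top 416.3815399229968 416.3815399229968 251.56499224036043 194.38140001839247 [[0.017, -0.987, 0.16, 0.337], [-1.0, -0.019, -0.01, 0.003], [0.013, -0.16, -0.987, 1.291], [0.0, 0.0, 0.0, 1.0]]
side 436.9418828107887 436.9418828107887 251.77514751344088 190.32025465011822 [[-0.784, -0.408, 0.467, -0.009], [-0.62, 0.527, -0.58, 0.681], [-0.009, -0.745, -0.667, 0.845], [0.0, 0.0, 0.0, 1.0]]
-0.0187 {'time': 0.1, 'joint_positions': array([ 1.27652193,  0.61581759, -0.01262873,  1.42474976,  0.00811674,
        1.10342648, -0.04041563]), 'dq': array([ 9.38630497e-04, -3.23803047e-03,  5.77194698e-04, -4.57165485e-03,
       -1.54614880e-04,  5.28321742e-05, -1.13934171e-03]), 'joint_efforts': array([ 2.44125276e-04, -4.70383966e+01,  2.60472083e-01, -1.71570987e+01,
        1.02587815e-02,  5.86774957e-03,  1.23934799e-05]), 'position': array([ 0.17178384, -0.62607259,  0.19255359]), 'orientation': array([-3.11115923e+00, -4.19158198e-01,  5.51852276e-04]), 'wrist_force': array([ 0.35974448,  0.65315187, -0.0595082 ]), 'moment': array([-0.01937543,  0.02411548, -0.03239949]), 'gripper_force': 0.0, 'gripper_width': 0.08521445984363286}
```

View pics/top0.png

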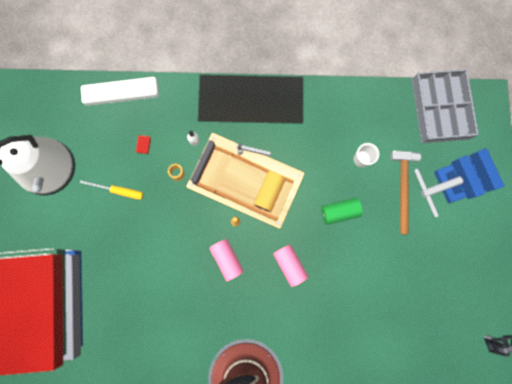

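View pics/side0.png

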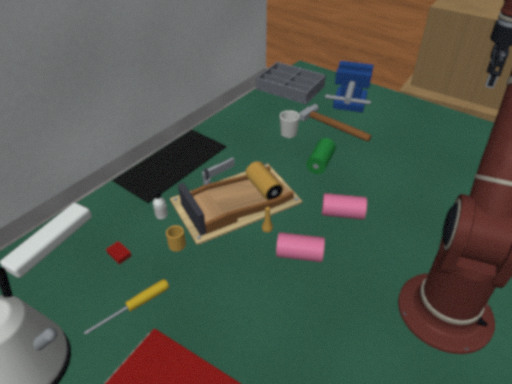

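The top view shows the jig at about (247,180), with the dark stop at (205,162) and the keeper at (255,150). Roller candidates are yellow-brass (268,190), green (342,211) and pink (226,260) and (290,265). Only the brass one lies on the jig and isn't green or pink, so that's the one meant. Next I'll measure the jig and confirm the roller in a crop.

```bash
cat > h.py <<'E'
import cv2,numpy as np
from plant import arm
def ray(n,uv,z):
    c=arm.calibration(n);P=np.array(c["pose"]);d=P[:3,:3]@[(uv[0]-c["cx"])/c["fx"],(uv[1]-c["cy"])/c["fy"],1]
    return P[:3,3]+d*(z-P[2,3])/d[2]
def proj(n,p):
    c=arm.calibration(n);P=np.array(c["pose"]);q=P[:3,:3].T@(np.array(p)-P[:3,3])
    return np.array([c["fx"]*q[0]/q[2]+c["cx"],c["fy"]*q[1]/q[2]+c["cy"]])
E
python3 - <<'E'
from h import *
res={}
im=cv2.imread("pics/top0.png");hsv=cv2.cvtColor(im,cv2.COLOR_BGR2HSV)
m=cv2.inRange(hsv,(8,40,110),(30,255,255));m[:125]=0;m[235:]=0;m[:,:183]=0;m[:,310:]=0
m=cv2.morphologyEx(m,cv2.MORPH_OPEN,np.ones((3,3)))
k=max(cv2.findContours(m,0,1)[0],key=cv2.contourArea)
pts=np.array([ray("top",p[0],.01)[:2] for p in k])
(c,s,a)=cv2.minAreaRect((pts*1000).astype(np.float32)); print("plate mm",c,s,a)
box=cv2.boxPoints((c,s,a))/1000; print(box.round(4).tolist())
r=cv2.inRange(hsv,(18,150,120),(30,255,255));r[:,:240]=0;r[:160]=0;r[220:]=0;r[:,300:]=0
kr=max(cv2.findContours(r,0,1)[0],key=cv2.contourArea);print("roller px",cv2.minAreaRect(kr))
big=cv2.resize(im[115:240,175:320],None,fx=5,fy=4.8*5/4.8,interpolation=cv2.INTER_CUBIC)
f=lambda p:tuple(int(v) for v in ((np.array(p)-[175,115]+.5)*5))
for b in box: cv2.circle(big,f(proj("top",[*b,.01])),4,(255,0,0),2)
cv2.drawContours(big,[np.array([f(p[0]) for p in kr])],-1,(0,0,255),1)
cv2.imwrite("pics/crop.png",big[:600])
E
```

```text
plate mm (591.63037109375, 10.45733642578125) (320.7200012207031, 196.1410369873047) 67.12724304199219
[[0.4388999938964844, -0.09920000284910202], [0.619700014591217, -0.1754000037908554], [0.7443000078201294, 0.1200999990105629], [0.5636000037193298, 0.19629999995231628]]
roller px ((275.03729248046875, 192.99945068359375), (5.93993616104126, 35.80647277832031), 25.70995330810547)
```

View pics/crop.png

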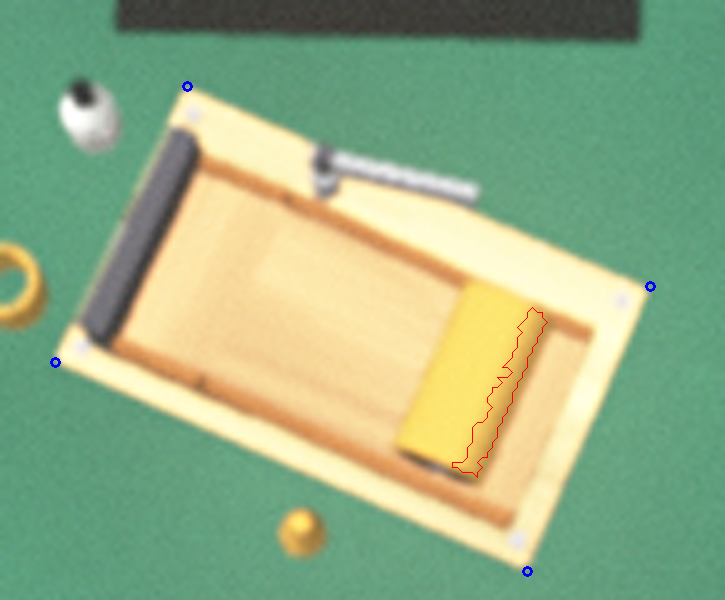

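The crop confirms it: the brass roller with a black end lies in the V, and the plate corners fit the 320x192 mm plate. The keeper runs from its post at crop (322,160) to its end at (477,190). The arm moves behind the roller next, checking inverse kinematics (IK) first.

```bash
cat >> h.py <<'E'
from scipy.spatial.transform import Rotation as Ro
A=np.deg2rad(67.127);ca,sa=np.cos(A),np.sin(A)
J=np.array([[ca,-sa,0],[sa,ca,0],[0,0,1]])
O=np.array([.59163,.01046,0])+.013*J[:,1]
W=lambda x,y,z:O+J@(np.array([x,y,z])/1000)      # jig mm -> world m
L=lambda p:J.T@(np.array(p)-O)*1000
def ori(s=1): return Ro.from_matrix(np.c_[s*J[:,0],-s*J[:,1],[0,0,-1]]).as_rotvec()
E
python3 - <<'E'
from h import *
e=L(ray("top",(175+477/5,115+188/5),.08))-[52,-87,80];print("keeper end rel",e,"angle",2-(np.degrees(np.arctan2(e[1],e[0]))%360-90)*np.pi/180)
print("roller pred px crop",(proj("top",W(-85,0,80))-[175,115])*5)
for s in(1,-1):
    for p in[(-150,0,150),(-150,0,31),(54,0,45),(-50,-160,56),(33,-20,56)]:
        q=arm.inverse_kinematics(W(*p),ori(s));print(s,p,None if q is None else np.round(q,2))
E
```

```text
keeper end rel [-9.30297963e+01 -1.85702785e+01  7.10542736e-14] angle 0.23217693012298346
roller pred px crop [474.27773434 375.93030604]
1 (-150, 0, 150) [ 0.42  0.51 -0.35  1.81  0.22  0.87 -0.43]
1 (-150, 0, 31) [ 0.37  0.67 -0.27  1.92  0.3   0.59 -0.5 ]
1 (54, 0, 45) [ 0.03  0.73 -0.29  1.71  0.29  0.74 -0.8 ]
1 (-50, -160, 56) [ 0.25  0.87 -0.31  1.35  0.28  0.97 -0.51]
1 (33, -20, 56) [ 0.08  0.73 -0.3   1.68  0.28  0.78 -0.75]
-1 (-150, 0, 150) [ 0.86  0.74 -1.15  1.79  0.76  1.12  2.19]
-1 (-150, 0, 31) [-0.13  0.72  0.51  1.93 -0.57  0.64 -2.8 ]
-1 (54, 0, 45) [ 0.45  1.01 -1.15  1.7   1.01  1.15  1.74]
-1 (-50, -160, 56) [ 0.59  1.11 -1.15  1.33  1.01  1.32  2.17]
-1 (33, -20, 56) [ 0.49  1.   -1.15  1.66  0.99  1.17  1.82]
```

Run:
```python
from h import *
o=ori()
arm.move_ptp(W(-146,0,130),o)
print(arm.line_to(W(-146,0,31),rate=.06,guard=3))
s=arm.state();print(s["time"],L(s["position"]),s["wrist_force"],s["gripper_width"])
im=np.vstack([cv2.resize(arm.camera(n)[y:y+100,x:x+200],None,fx=3,fy=3,interpolation=2) for n,x,y in(("side",160,140),("top",170,130))])
cv2.imwrite("pics/b.png",im)
```

```text
False
4.1167 [-145.92981424   -0.31879779   31.3578722 ] [-0.3217128  -0.0873916  -0.03535188] 0.08549901488788682
```

View pics/b.png

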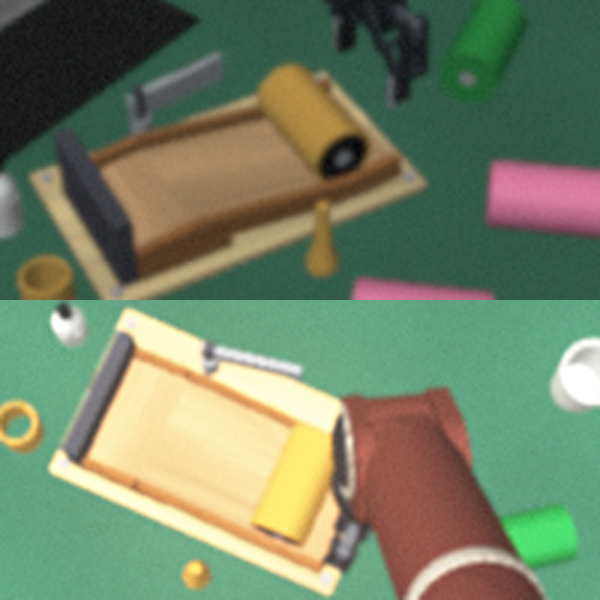

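The side crop shows the gripper behind the roller, with the near fingertip at crop (398,100), i.e. about side pixel (293,173). I'll check where the open tip really is.

Run:
```python
from h import *
for z in (31,44,60,80): print(z,[np.round((proj("side",W(-146,y,z))-[160,140])*3) for y in(50,-50)])
```

```text
31 [array([394., 147.]), array([339.,  88.])]
44 [array([395., 136.]), array([339.,  78.])]
60 [array([395., 123.]), array([340.,  65.])]
80 [array([397., 107.]), array([340.,  48.])]
```

Run:
```python
from h import *
s=arm.state();print(L(s["position"]),s["time"])
print("plate corner side crop pred",(proj("side",W(-160,83,10))-[160,140])*3)
im=arm.camera("side");c=im[120:220,220:345]
for y in(50,-50):
    for z in (31,44): print(proj("side",W(-146,y,z)), "top",proj("top",W(-146,y,z)))
c=cv2.resize(c,None,fx=6,fy=6,interpolation=2)
for y in(50,-50):
    p=(proj("side",W(-146,y,44))-[220,120]+.5)*6;cv2.drawMarker(c,tuple(int(v) for v in p),(255,0,255),0,20,2)
cv2.imwrite("pics/c.png",c)
t=cv2.resize(arm.camera("top")[140:240,230:330],None,fx=6,fy=6,interpolation=2)
for y in(50,-50):
    p=(proj("top",W(-146,y,44))-[230,140]+.5)*6;cv2.drawMarker(t,tuple(int(v) for v in p),(255,0,255),0,20,2)
out=np.vstack([cv2.resize(c,(375,300)),cv2.resize(t,(375,300))]);cv2.imwrite("pics/c.png",np.hstack([cv2.resize(c,(450,360)),cv2.resize(t,(350,360))]))
```

```text
[-145.94817445   -0.23782308   31.28551454] 4.2167
plate corner side crop pred [424.54219701 179.38125474]
[291.27548797 188.97018788] top [280.79824646 215.73385808]
[291.51354674 185.47621181] top [281.1529361  215.26226873]
[272.94075206 169.33548031] top [293.56964891 186.1954366 ]
[273.042434   165.88756754] top [294.04916905 185.43097252]
```

View pics/c.png

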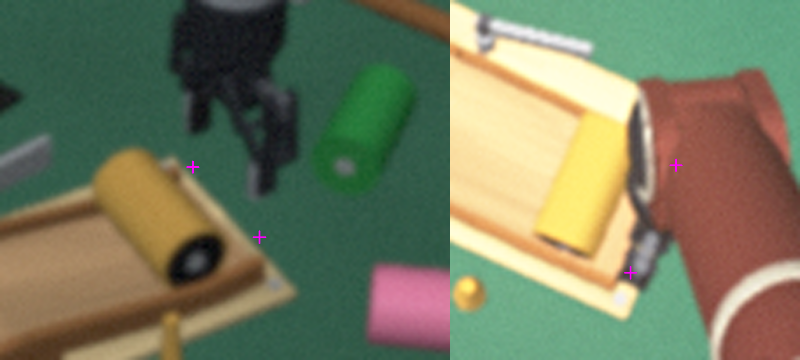

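Run:
```python
from h import *
from scipy.optimize import least_squares
f=lambda p:np.r_[proj("top",p)-[284.3,219],proj("side",p)-[291.7,174.2]]
r=least_squares(f,[.5,-.1,.05]);print(r.x,L(r.x),r.fun)
for z in(44,60,80,100):print(z,L(ray("side",(291.7,174.2),z/1000)),L(ray("top",(284.3,219),z/1000)))
```

```text
[ 0.46976018 -0.10080637  0.0859596 ] [-149.88690487   56.03892524   85.95959715] [-1.53949322 -2.903516    3.024464    0.44020292]
44 [-172.95588538    8.93435577   44.        ] [-159.11485099   56.54768698   44.        ]
60 [-161.82546348   24.76279671   60.        ] [-158.42957104   58.63509978   60.        ]
80 [-147.91243612   44.54834788   80.        ] [-157.57297109   61.24436578   80.        ]
100 [-133.99940875   64.33389906  100.        ] [-156.71637114   63.85363179  100.        ]
```

Run:
```python
from h import *
R=Ro.from_rotvec([-3.11115923,-.419158,.00055]).as_matrix();p=np.array([.17178,-.62607,.19255])
c=cv2.imread("pics/side0.png")[0:100,440:512];c=cv2.resize(c,None,fx=6,fy=6,interpolation=2)
for k,col in((0,(255,0,255)),(-.013,(0,255,255)),(-.05,(255,255,0))):
    for y in(-.05,.05):
        q=proj("side",p+R@[0,y,k]);print(k,y,q);cv2.drawMarker(c,tuple(int(v) for v in (q-[440,0]+.5)*6),col,0,16,2)
s=arm.state();print(s["joint_positions"],arm.inverse_kinematics(s["position"],s["orientation"]))
d=cv2.resize(arm.camera("side")[120:200,230:300],None,fx=5,fy=7.5,interpolation=2)
c=np.hstack([c,np.zeros((600,360,3),np.uint8)]);c[:,432:782]=d;cv2.imwrite("pics/d.png",c[:,:790])
```

```text
0 -0.05 [481.8994614  103.74472959]
0 0.05 [482.89429892  87.79503539]
-0.013 -0.05 [483.47107949  99.70738676]
-0.013 0.05 [484.38997303  83.86395976]
-0.05 -0.05 [488.06701156  87.90085847]
-0.05 0.05 [488.75756053  72.38464304]
[ 0.36008207  0.67508953 -0.27244796  1.91379609  0.30600678  0.59242582
 -0.51015548] [ 0.36008191  0.6750895  -0.2724477   1.9137961   0.3060065   0.59242577
 -0.51015522]
```

View pics/d.png

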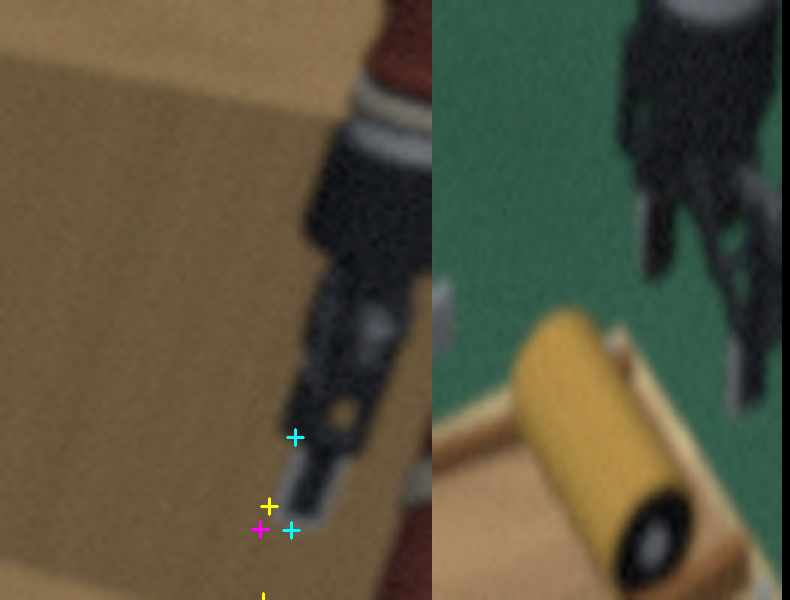

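The near fingertip shows about 40–50 mm higher than the reported TCP plus the 13 mm opening, both at the start and now. I'll settle it with a gentle guarded touch on the bare bench behind the jig.

Run:
```python
from h import *
g=cv2.inRange(cv2.cvtColor(cv2.imread("pics/top0.png"),cv2.COLOR_BGR2HSV),(50,200,130),(70,255,255));g[:190]=0;g[230:]=0;g[:,:315]=0;g[:,370:]=0
ys,xs=np.nonzero(g);P=np.array([L(ray("top",(x,y),.03)) for x,y in zip(xs,ys)]);print("green",P.min(0),P.max(0))
arm.line_to(W(-146,0,60),rate=.1)
arm.line_to(W(-190,0,60),rate=.1)
arm.line_to(W(-190,0,5),rate=.08,guard=3)
s=arm.state();print(L(s["position"]),s["wrist_force"])
try:
    print(arm.line_to(W(-190,0,-60),rate=.04,guard=3))
except arm.MotionError as e: print(e)
s=arm.state();print(s["time"],L(s["position"]),s["wrist_force"])
```

```text
Traceback (most recent call last):
ValueError: zero-size array to reduction operation minimum which has no identity
```

Run:
```python
from h import *
print("green near end",L(ray("top",(322,206),.03)),L(ray("top",(324,223),.03)))
arm.line_to(W(-146,0,60),rate=.1)
arm.line_to(W(-190,0,60),rate=.1)
arm.line_to(W(-190,0,5),rate=.08,guard=3)
s=arm.state();print(L(s["position"]),s["wrist_force"])
try:
    print(arm.line_to(W(-190,0,-60),rate=.04,guard=3))
except arm.MotionError as e: print(e)
s=arm.state();print(s["time"],L(s["position"]),s["wrist_force"])
```

```text
green near end [-249.67857853  -28.84985841   30.        ] [-275.03251792   16.95486967   30.        ]
[-189.78382094   -0.36395872    5.25871228] [-0.5567403   0.10011999  0.33225229]
True
7.4917 [-1.89987267e+02  1.78819558e-01 -5.07477590e+01] [-1.17540707  0.90821279  5.37888696]
```

The bench touch stops at reported z = -51 mm, so the open fingertips are really 50 mm above the reported TCP (shut: about 37 mm). I'll plan with that offset and start the push.

```bash
cat >> h.py <<'E'
def T(x,y,z,rate,off=50,guard=None):   # jig position of the fingertips, mm
    r=arm.line_to(W(x,y,z-off),rate=rate,guard=guard);s=arm.state()
    print(np.round(s["time"],2),np.round(L(s["position"])+[0,0,off],1),"F",np.round(J.T@s["wrist_force"],1),r);return r
E
python3 - <<'E'
from h import *
T(-190,0,70,.12);T(-146,0,70,.12);T(-146,0,44,.06,guard=4)
T(-132,0,44,.03,guard=4)
T(-115,0,44,.02,guard=6)
im=np.vstack([cv2.resize(arm.camera(n)[y:y+100,x:x+200],None,fx=3,fy=3,interpolation=2) for n,x,y in(("side",160,130),("top",170,130))])
cv2.imwrite("pics/e.png",im)
E
```

```text
8.23 [-190.2    0.6   69.5] F [ 0.1  0.2 -0.5] False
8.75 [-146.4    0.5   69.5] F [-0.2 -0.  -0.4] False
9.33 [-1.46e+02  1.00e-01  4.37e+01] F [ 0.2 -1.  -0.5] False
9.95 [-132.    0.   44.] F [ 0.6 -0.2 -0.2] False
10.95 [-1.147e+02 -1.000e-01  4.400e+01] F [-1.6 -0.6  0.8] False
```

View pics/e.png

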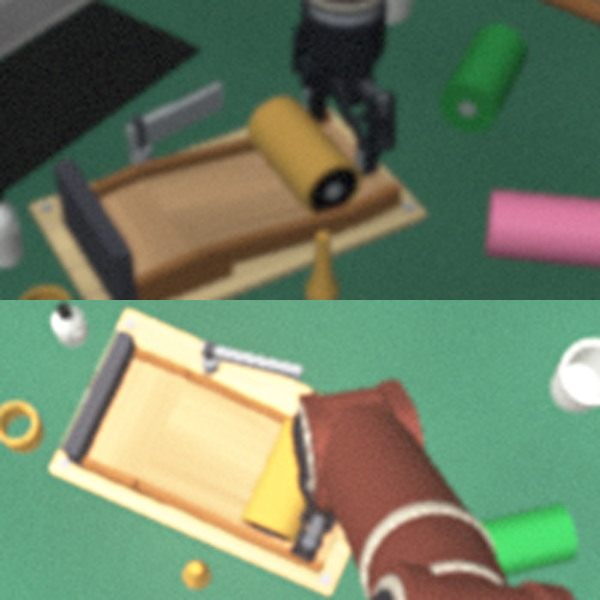

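The side crop shows the fingertips against the roller, which has already moved uphill about 10 mm with the keeper clear. Now I'll continue the push.

Run:
```python
from h import *
if not T(14,0,56.5,.035,guard=10) and not T(30,0,57,.025,guard=10):
    T(54,0,56,.03,guard=5)
im=np.vstack([cv2.resize(arm.camera(n)[y:y+100,x:x+200],None,fx=3,fy=3,interpolation=2) for n,x,y in(("side",160,130),("top",170,130))])
cv2.imwrite("pics/f.png",im)
```

```text
14.9 [13.8  0.  56.5] F [-2.2 -1.2  1.5] False
15.69 [30.4  0.1 56.9] F [ 0.1  0.6 -0.4] False
16.64 [53.7 -0.1 56. ] F [-0.3 -0.2  0.2] False
```

View pics/f.png

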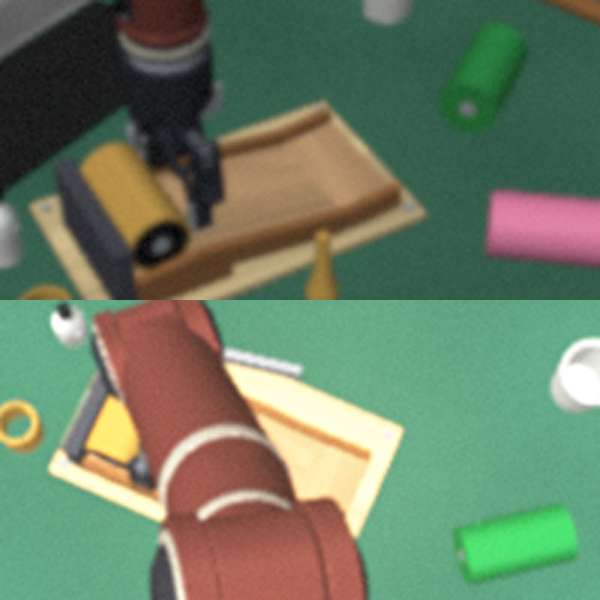

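The side crop shows the roller at (125,205) in the rest, against the stop, with contact force gone: it's home. Next is the keeper: retract, close the fingers, come round to its outer side and sweep it.

Run:
```python
from h import *
T(46,0,57,.05);T(44,0,140,.15)
arm.gripper_close()
def pos(ph,d,r=70):
    u=np.array([np.cos(ph),np.sin(ph)]);n=np.array([u[1],-u[0]])
    return np.array([52,-87])+r*u-n*d
dd=lambda ph:4+11*abs(np.sin(ph))+14.5*abs(np.cos(ph))
p0=np.pi/2+2-.232
a=pos(p0,42)
T(*a,150,.2,37);T(*a,57,.1,37,guard=5)
ok=True
for ph in np.linspace(p0,np.pi/2,12):
    if T(*pos(ph,dd(ph)),57,.05,37,guard=12): ok=False;break
if ok: T(*(pos(np.pi/2,15)+[6,0]),57,.02,37,guard=5)
cv2.imwrite("pics/g.png",np.vstack([cv2.resize(arm.camera(n)[y:y+100,x:x+200],None,fx=3,fy=3,interpolation=2) for n,x,y in(("side",160,130),("top",170,130))]))
```

```text
17.05 [44.9 -0.3 57.1] F [ 0.3 -0.2  0.7] False
17.75 [ 43.7   0.7 139.4] F [-0.8  0.1 -0.7] False
19.43 [  -7.5 -140.6  149.7] F [ 0.1  0.3 -0.1] False
20.52 [  -8.1 -142.6   57.9] F [ 0.1 -0.4  0.8] False
21.1 [ -12.6 -121.    57.4] F [-0.4 -0.7  0.6] False
21.51 [ -17.5 -108.3   57. ] F [-0.8 -0.6  0.5] False
21.88 [-20.2 -97.4  57. ] F [1.  0.1 0.4] False
22.23 [-21.2 -86.7  57. ] F [-0.3  0.4  1. ] False
22.6 [-20.5 -75.7  57. ] F [-0.   0.1 -0. ] False
22.98 [-18.  -64.5  57. ] F [-1.   0.2  0.1] False
23.37 [-13.4 -53.5  57. ] F [ 0.1  0.8 -0.7] False
23.77 [ -6.7 -43.1  57. ] F [-0.4 -0.4  1.1] False
24.18 [  2.  -33.7  57. ] F [-0.6 -0.1  0.5] False
24.58 [ 12.6 -25.9  57. ] F [ 0.  -0.  -0.7] False
25.0 [ 24.7 -20.   57. ] F [-0.2 -0.  -1.7] False
25.42 [ 37.9 -16.5  57. ] F [ 0.3  0.2 -0.5] False
25.68 [ 37.7 -16.3  56.4] F [0.3 0.1 0.5] True
```

Run:
```python
from h import *
T(10,-16,57,.08,37);T(10,-16,170,.15,37)
T(-200,-60,170,.2,37)
a=[cv2.resize(arm.camera(n)[y:y+100,x:x+200],None,fx=3,fy=3,interpolation=2) for n,x,y in(("side",160,130),("top",170,130))]
for th in (2.,1.9):
  ph=np.pi/2+2-th
  for i,(n,x,y) in enumerate((("side",160,130),("top",170,130))):
    q=(proj(n,W(52+95*np.cos(ph),-87+95*np.sin(ph),80))-[x,y]+.5)*3
    cv2.circle(a[i],tuple(int(v) for v in q),3,(255,0,255) if th==2 else (255,255,0),1)
cv2.imwrite("pics/h.png",np.vstack(a))
```

```text
26.27 [  9.2 -16.3  57.1] F [0.5 0.5 0.3] False
27.17 [  9.7 -15.2 169.1] F [-0.5  0.4  0. ] False
28.39 [-197.9  -59.6  170. ] F [ 1.1 -0.6  1. ] False
```

View pics/h.png

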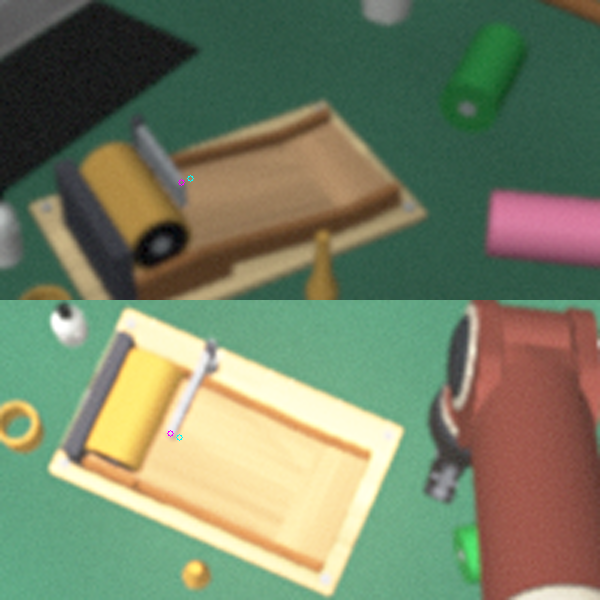

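The roller sits against the stop, and the keeper's end at top crop (172,432) lies at the 2.0 rad mark (170,433). One firmer confirming push against the end stop is cheap, so I'll do that before handing in.

Run:
```python
from h import *
T(10,-10,170,.2,37);T(10,-10,58,.12,37,guard=6);T(32,-10,58,.05,37,guard=6)
T(44,-10,58,.02,37,guard=10)
T(10,-10,58,.06,37);T(10,-10,170,.15,37);T(-200,-60,170,.2,37)
im=arm.camera("top");a=cv2.resize(im[130:230,170:270],None,fx=6,fy=6,interpolation=2)
for th,c in((2.,(255,0,255)),(1.9,(255,255,0))):
  ph=np.pi/2+2-th
  q=[tuple(int(v) for v in (proj("top",W(52+r*np.cos(ph),-87+r*np.sin(ph),80))-[170,130]+.5)*6) for r in(0,95)]
  cv2.line(a,*q,c,1)
cv2.imwrite("pics/i.png",a)
```

```text
29.72 [  8.1 -10.6 169.9] F [-0.8 -0.4 -0.7] False
30.81 [ 10.4 -10.7  58.8] F [-0.5  1.3 -0. ] False
31.4 [32.1 -9.9 57.9] F [-0.   0.1 -1.1] False
31.93 [37.2 -9.7 57.4] F [-0.1  0.5  0.2] True
32.52 [  9.8 -10.2  58.1] F [0.4 0.8 0.8] False
33.42 [  9.7  -9.2 169.1] F [ 0.1 -0.   0.1] False
34.66 [-197.9  -59.6  170. ] F [ 0.5 -0.6  0.3] False
```

View pics/i.png

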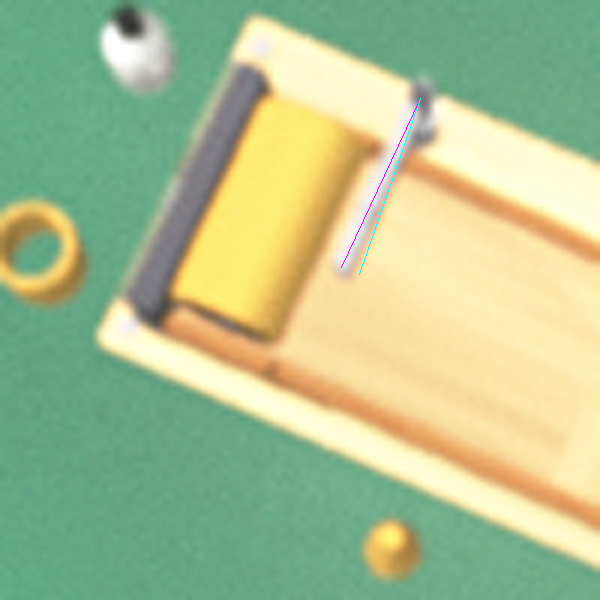

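The keeper lies along the 2.0 rad line, with its end at crop (343,270). It stopped the fingers at a 10 N change in force, so it's on its end stop. The roller is home, so I'm handing in.

```bash
python3 -c "
from plant import arm
print(arm.close_job())"
```

```text
the job is handed in; nothing more can be done
None
```

The job is handed in at about 35 s: the brass roller is home against the stop, the keeper lies fully across behind it on its end stop, and I didn't touch the other things.

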